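# Index the decorating turntable against its backlash and lock it

## Robot

A 7-joint arm with a two-finger parallel gripper is mounted at the origin on the work surface. World frame = base frame: x ahead of the robot, y to its left, z up, the work surface at z = 0. Lengths are in m, angles in rad, forces in N, time in s.
With the tool pointing down it reaches from about 0.35 to 0.9 m from the base axis. Payload 8.1 kg.
Tool frame: the origin (TCP) lies at the very end of the fingers, on their centre line; the grasp point (between the pads) lies 19 mm behind it; z points along the fingers, y is the line along which they close (so a half turn about z gives the same grasp; the last joint's range is limited). The gripper opens to 85 mm and grips with 20 to 120 N. Pads are 22 mm wide; open, the fingers measure 114 mm over their backs; the gripper's body (76 mm by 85 mm) begins 54 mm behind the grasp point. The pads swing forward as they close: fully open they stand 13 mm farther back than shut.
Start: joints at [-1.236, 0.434, 0.025, 1.573, -0.012, 1.134, -0.075], TCP at [0.265, 0.566, 0.231] pointing down, gripper open.
Joint ranges: [-2.62, 2.62], [-0.44, 2.09], [-1.27, 1.32], [0.08, 2.57], [-1.32, 4.46], [0.12, 2], [-2.74, 2.74]. Speed limits (rad/s): [2.22, 2.22, 3.01, 3.01, 3.14, 3.14, 3.14].

## Interface

Orientations are given as a rotation vector (axis times angle).
In Python, from bench import r, snapshot, ticket gives the robot as it stands. The module is installed in compiled form; this text tells all that it offers.
- The arm moves only by the tool step_arm, never from a script. Its argument "increments" is text: rows parted by semicolons, each of 6 numbers parted by spaces: the shift along the world's x, y, z normalised to -1 to 1, where 1 is 0.025 m, then the turn, a rotation vector about the world's x, y, z normalised to -1 to 1, where 1 is 5 degrees. In form: dx dy dz wx wy wz; .... A call has exactly 10 rows; each row shifts and turns the commanded pose from where the row before left it; what a row does not reach is not made up. A row lasts 1/10 s, in which the tool goes at most 50 mm and 8.59 degrees, less where a joint would pass 70% of its speed; a pose out of reach is approached as far as the arm can. A call with a number of a shift or a turn outside -1 to 1 is refused whole. A call with a gripper value outside its range is refused whole. "jaw" is the closure, from 0 (fully open) to 1 (shut), set as the call begins (left out, the last holds). The fingers move at their own pace and stop on an object; "force" is the grip in N (left out, the last holds). Time passes only in rows, so rows that do not move let the fingers close, or fill a call up. It gives the time, the measured TCP pose, the force, the opening and the grip force at its end, in the units of the state.
- r.sense(): the state, without advancing time (a new reading comes with each control period).
- snapshot(name): name is "side" or "top"; returns a dict with "image" (384x512x3 uint8, red, green, blue), "fx", "fy", "cx", "cy" (pixels), "camera_from_world" (4x4, takes a point from world to camera coordinates). Camera axes: x right, y down, z forward; pixel columns grow to the right and rows downward; lengths in m; the calibration is good to about 2 mm. A picture is of the moment at which its call begins. There is no depth.
- ticket.close_job(): hands the job in; it is judged then, once.
The state is a dict: "clock": time; "joint_pos": joint angles; "joint_velocities": joint speeds; "tau": joint torques, N m; "ee_pos": TCP position; "tool_rot": TCP orientation; "ft_force": force on the tool from outside, world axes, zero at the start; "moment": the same for the moment, N m; "finger_gap": finger opening in m; "finger_force": force on a finger pad.
Only numpy, scipy, OpenCV 4.12 (cv2) and the standard library are available. Lean on these libraries where they do the work, as an engineer would, in place of code of your own. Each camera call takes 0.05 s, during which the arm holds its last target. There are 200 camera calls.

## Task

Bring the pot's turntable to its next division with the handwheel and lock it there. The drive has play, so wind the wheel anticlockwise (seen from above) past its mark until the turntable's yellow line is clearly past its red post, then come back clockwise only, feeling for the place near the mark where the red-headed pin, put through the wheel's hole, drops into the hole of the plate below. Leave the pin seated fully home without having forced it, with the play still taken up clockwise; let go, do not touch the turntable or the pot, and leave the other things where they are.

Things in the scene. Friction and masses are not known exactly. Their poses are not given: they have to be found in the camera images.
- stand: cream indexing stand, fixed to the bench, 240 x 470 x 45 mm high; origin at bench height on the vertical axis of the handwheel; its -x side carries the lock plate, the turntable lies 235 mm along its -y; z up
- wheel_axis (a point): point on the handwheel's vertical axis 85 mm above the bench. Black rim of 80 mm radius, 14 mm thick, top 87 mm up; hub 40 mm wide, top 91 mm up. With the play taken up clockwise, the turntable is at 0 when wheel_hole is above lock_hole; with it taken up the other way, the wheel is then 0.45 rad further anticlockwise
- handle_mid (a point): mid-height of the wheel's upright wooden crank handle, a free-spinning cylinder 25 mm in diameter, from 88 to 143 mm above the bench; this point is 118 mm up, 80 mm from the wheel axis, exactly opposite the wheel's hole. It takes about 0.4 N at the handle to cross the play, about 3 N to drive the turntable
- wheel_hole (a point): centre of the hole in the top face of the wheel's yellow lug (36 mm square, 12 mm thick, 3 mm above the steel plate), 55 mm from the wheel axis, 85 mm above the bench; hole 13.6 mm in diameter, straight through, so the pin can stand in it with its foot on the plate and also push the wheel round
- lock_hole (a point): roughly the mouth of the hole in the stand's clamped steel plate (44 x 60 mm) by the dial's red mark, 70 mm above the bench, 55 mm from the wheel axis. The plate is adjustable: the true hole lies up to 9 mm either way along the circle around the wheel axis, to be found by feel. Hole 13.6 mm in diameter, 22 mm deep, hidden by the lug when the wheel is near
- turntable (a joint): angle of the turntable (grey disc, 200 mm in diameter, top 70 mm above the bench, 235 mm along -y of the stand, carrying a pot), positive anticlockwise from above; 0 when its yellow line points at the stand's red post, which marks the division only roughly (0.1 rad). It turns the same way as the handwheel at half its speed and stays where left. It starts clockwise of its line
- pin: lock pin standing upright in the block: steel shank 12 mm in diameter, 34 mm long, its foot chamfered to 11 mm, below a red round head 22 mm in diameter and 45 mm tall; origin at the centre of the foot, z up. In the wheel's hole but not home, its foot stands 70 mm above the bench; fully home its head rests on the wheel's lug, the foot 51 mm above the bench
- pin_grip (a point): centre line of the pin's red head, 60 mm above the pin's foot: a good height to grip
- pin_block: wooden block fixed to the bench, 55 x 55 x 50 mm high, holding the pin loosely in a hole of 14 mm; origin at the centre of its underside
- pot: brown clay pot on the turntable, 110 mm in diameter, 130 mm tall; origin under its centre; leave it alone
- glaze_cup: blue ceramic cup, 66 mm in diameter, 70 mm tall; origin under its centre; leave it alone
- bisque_bowl: pinkish bisque bowl, 110 mm in diameter, 50 mm tall; origin under its centre; leave it alone
- scraper: scraper with a wooden handle, 190 mm long, lying on the bench; leave it alone
- handwheel (a joint): play between handwheel and drive, 0 to 0.45 rad at the wheel: 0 when taken up clockwise (as wanted at the end), 0.45 when taken up anticlockwise; anywhere at the start. The wheel's own angle shows in handle_mid and wheel_hole
Not all that is in view belongs to the job. There is more than one size of the pin; the one meant has the size given above.

How it is judged:
By the outcome, as a careful person would: the job done as asked, in the order asked, and still so for the second after the job is handed in, with the robot touching nothing.
It also fails if it takes over 72 s, if anything falls off the work surface, if the arm or the gripper's body presses on something with over 40 N, if the wrist force passes 120 N, or if a joint passes its speed limit or range.

## Working session

There is one attempt and no reset: what is moved stays moved. The work goes in short steps, Python scripts to look and compute and a tool call to move; the robot and the scene stay as the last step left them, time stands still between calls to the robot, and variables do not carry over. Pictures are saved under pics/ and viewed, at most 10 in all, crops included, and the job is handed in when it is done.

Besides the shell and the picture viewer there is one more tool, called after "Request:" in YAML: its name, and indented under it one key for each argument. step_arm: Moves the arm, as the interface text tells. Its arguments: {"type":"object","properties":{"increments":{"type":"string"},"jaw":{"type":"number"},"force":{"type":"number"}},"required":["increments"]}

```bash
mkdir -p pics
cat > h.py <<'E'
import numpy as np, cv2
from bench import r, snapshot, ticket
def snap(n,f):
    s=snapshot(n); cv2.imwrite('pics/'+f,s['image'][:,:,::-1]); np.savez('cal_'+n,**{k:v for k,v in s.items() if k!='image'}); return s
def ray(s,u,v,z):
    T=np.array(s['camera_from_world']); R=T[:3,:3];t=T[:3,3]; o=-R.T@t
    d=R.T@np.array([(u-s['cx'])/s['fx'],(v-s['cy'])/s['fy'],1]); return o+d*(z-o[2])/d[2]
def proj(s,p):
    T=np.array(s['camera_from_world']); q=T[:3,:3]@np.array(p)+T[:3,3]; return np.array([s['fx']*q[0]/q[2]+s['cx'],s['fy']*q[1]/q[2]+s['cy']])
E
python3 - <<'E'
from h import *
for n in('top','side'):
    s=snap(n,n+'1.png'); print(n,s['fx'],s['cx'],s['cy'],np.round(s['camera_from_world'],3).tolist())
a=cv2.imread('pics/top1.png');cv2.imwrite('pics/top1b.png',cv2.resize(a,(800,600),interpolation=cv2.INTER_CUBIC))
a=cv2.imread('pics/side1.png');cv2.imwrite('pics/side1b.png',cv2.resize(a,(800,600),interpolation=cv2.INTER_CUBIC))
print({k:np.round(v,3).tolist() for k,v in r.sense().items()})
E
```

```text
top 389.939177016284 246.4533109698698 194.7051882761136 [[-0.004, -1.0, 0.014, 0.038], [-0.982, 0.002, -0.187, 0.623], [0.187, -0.014, -0.982, 0.93], [0.0, 0.0, 0.0, 1.0]]
side 381.5061422413824 251.66664712157186 189.53657259403167 [[-0.949, -0.316, -0.003, 0.588], [-0.218, 0.661, -0.718, 0.171], [0.228, -0.681, -0.696, 0.768], [0.0, 0.0, 0.0, 1.0]]
{'clock': 0.1, 'joint_pos': [-1.236, 0.435, 0.025, 1.574, -0.012, 1.134, -0.075], 'joint_velocities': [-0.0, -0.001, 0.0, -0.003, 0.0, -0.002, 0.001], 'tau': [0.004, -67.175, 1.029, -31.69, 0.016, 0.007, -0.0], 'ee_pos': [0.265, 0.566, 0.231], 'tool_rot': [-0.682, -3.066, 0.002], 'ft_force': [-0.06, 0.333, -0.431], 'moment': [-0.032, -0.058, -0.007], 'finger_force': 0.0, 'finger_gap': 0.085}
```

View pics/top1b.png

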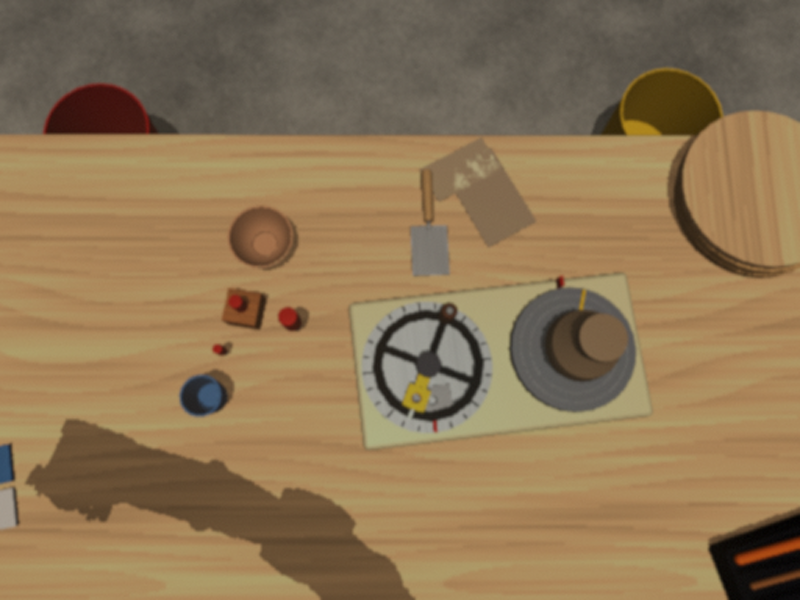

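View pics/side1b.png

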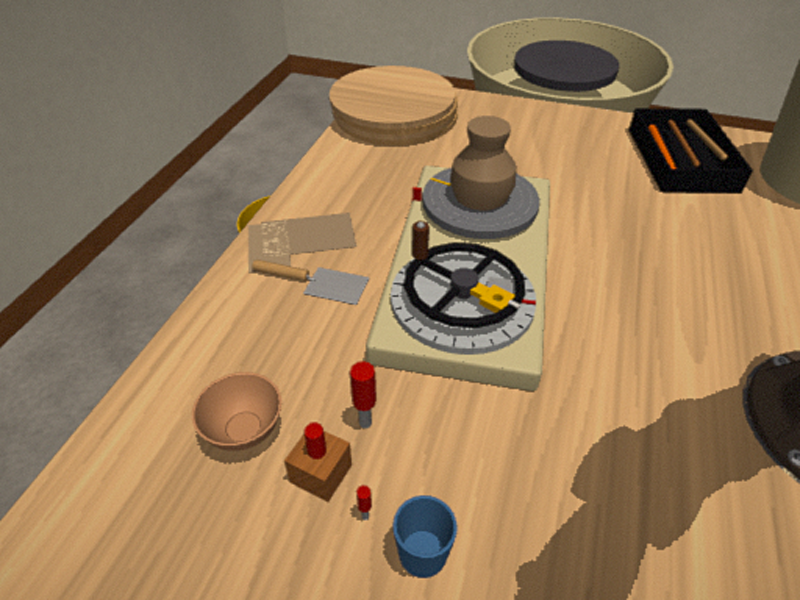

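The top view shows the pin block at (240,305), big and small decoy pins at (289,318) and (220,349), the handle at (449,311), the lug at (417,398) and the red mark at (435,425). The turntable line is at (583,298), clockwise of the post at (560,282). Next I'll rectify to a metric plane and measure.

```bash
cat >> h.py <<'E'
def ortho(s,z,x0,x1,y0,y1,res=0.001):
    # rows: x decreasing, cols: y decreasing
    P=np.array([[x1,y1],[x1,y0],[x0,y0],[x0,y1]]); W=(y1-y0)/res; H=(x1-x0)/res
    src=np.float32([proj(s,[*p,z]) for p in P]); dst=np.float32([[0,0],[W,0],[W,H],[0,H]])
    return cv2.warpPerspective(s['image'],cv2.getPerspectiveTransform(src,dst),(int(W),int(H)),flags=cv2.INTER_CUBIC)
E
python3 - <<'E'
from h import *
s=snapshot('top'); q=snapshot('side')
g=lambda u,v,z:np.round(ray(s,u/1.5625,v/1.5625,z),3)
for n,a in dict(hub=(428,363,.091),handle=(449,311,.143),lug=(417,398,.085),mark=(435,425,.07),line=(583,298,.07),post=(560,282,.07),pin=(237,301,.1),block=(243,308,.05),c1=(350,303,.045),c2=(625,273,.045),c3=(650,412,.045),c4=(365,447,.045)).items(): print(n,g(*a))
h=g(428,363,.091)
c=[]
for im in (s,q):
    c.append(cv2.resize(ortho(im,.086,h[0]-.1,h[0]+.1,h[1]-.1,h[1]+.1),(395,395),interpolation=cv2.INTER_CUBIC))
cv2.imwrite('pics/o1.png',np.hstack(c)[:,:,::-1])
E
```

```text
hub [ 0.525 -0.029  0.091]
handle [ 0.597 -0.057  0.143]
lug [ 0.472 -0.012  0.085]
mark [ 0.431 -0.04   0.07 ]
line [ 0.631 -0.283  0.07 ]
post [ 0.657 -0.247  0.07 ]
pin [0.621 0.266 0.1  ]
block [0.619 0.268 0.05 ]
c1 [0.628 0.094 0.045]
c2 [ 0.678 -0.365  0.045]
c3 [ 0.449 -0.387  0.045]
c4 [0.397 0.069 0.045]
```

View pics/o1.png

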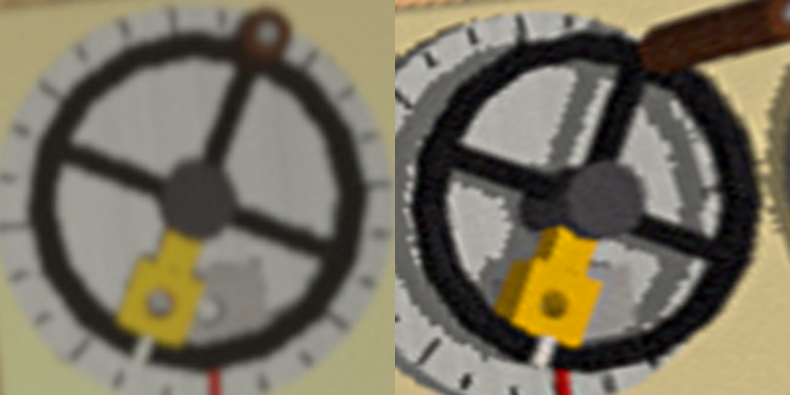

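In the rectified views the lug hole is at about (160,302) and the plate hole at about (210,308), just anticlockwise of the lug. Both fit the 55 mm radius. Now I'll fit the rim and triangulate the pin.

Run:
```python
from h import *
from scipy.optimize import least_squares
s=snapshot('top'); q=snapshot('side')
def red(im,z):
    a=im['image'].astype(int); m=((a[:,:,0]>90)&(a[:,:,1]<50)&(a[:,:,2]<50)).astype(np.uint8)
    n,l,st,c=cv2.connectedComponentsWithStats(m)
    return [(np.round(c[i],1).tolist(),st[i].tolist()) for i in range(1,n) if st[i,4]>8]
for im,n in((s,'top'),(q,'side')):
    for x in red(im,0): print(n,x)
# rim annulus centre: dark pixels in ortho, correlate with annulus 
for im in(s,q):
  for z in(.087,):
    o=cv2.cvtColor(ortho(im,z,.40,.65,-.15,.10,.0005),cv2.COLOR_RGB2GRAY).astype(np.float32)
    best=[]
    for R in(80,):
        k=np.zeros((190*2+1,)*2,np.float32); 
        yy,xx=np.mgrid[-190:191,-190:191]; rr=np.hypot(xx,yy)*.5
        k[(rr<80)&(rr>67)]=1; k/=k.sum(); k2=((rr>81)&(rr<90)).astype(np.float32); k2/=k2.sum()
        sc=cv2.filter2D(o,-1,k2-k)
        v=cv2.minMaxLoc(sc); print('rim',R,v[1],.65-v[3][1]*.0005,.10-v[3][0]*.0005)
a=cv2.resize(s['image'][150:290,110:250],(396,396),interpolation=cv2.INTER_CUBIC);b=cv2.resize(q['image'][220:340,160:280],(396,396),interpolation=cv2.INTER_CUBIC)
cv2.imwrite('pics/p1.png',np.hstack([a,b])[:,:,::-1])
```

```text
top ([81.4, 64.9], [54, 54, 41, 31, 76])
top ([38.0, 64.9], [32, 59, 14, 14, 19])
top ([29.5, 79.0], [28, 74, 4, 11, 11])
top ([358.4, 179.4], [357, 178, 3, 5, 9])
top ([150.6, 192.7], [147, 189, 8, 10, 56])
top ([184.0, 202.7], [179, 198, 11, 11, 98])
top ([139.2, 222.8], [137, 221, 5, 5, 19])
top ([493.9, 349.3], [476, 345, 36, 10, 38])
top ([472.5, 358.1], [471, 355, 5, 7, 11])
side ([266.7, 123.9], [264, 120, 6, 8, 36])
side ([337.8, 192.9], [334, 192, 9, 3, 16])
side ([232.6, 246.2], [224, 231, 16, 32, 377])
side ([201.5, 281.6], [195, 271, 14, 23, 220])
side ([232.7, 318.8], [229, 311, 9, 17, 115])
rim 80 32.15358352661133 0.523 -0.026999999999999996
rim 80 50.45321273803711 0.544 -0.10500000000000001
```

View pics/p1.png

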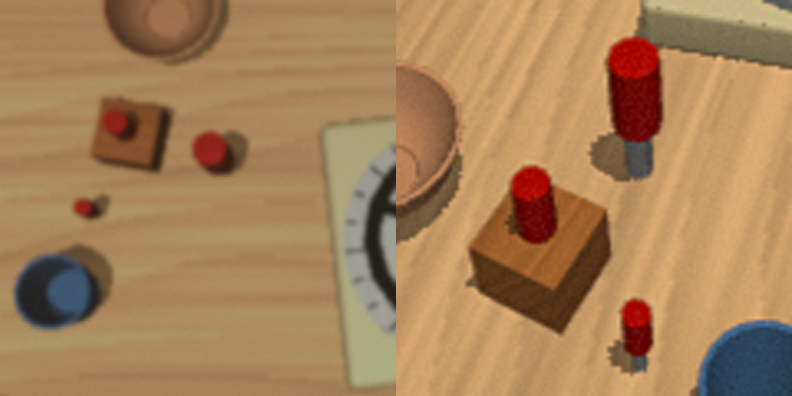

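The left crop (top camera) shows the block pin's head top at (115,121). The right crop (side camera) shows it at (531,178), with the head sitting on the block top. The larger and smaller decoys stand nearby.

Run:
```python
from h import *
L=lambda n:dict(np.load('cal_'+n+'.npz'))
s,q=L('top'),L('side')
for z in(.085,.095,.105):
  print(z,ray(s,150.6,192.8,z).round(4),ray(q,200.9,273.9,z).round(4))
print('block', [ray(s,110+u/2.829,150+v/2.829,.05).round(3).tolist() for u,v in((100,98),(172,106),(160,170),(93,157))])
print('big',ray(s,184,202.7,.1).round(3),'small',ray(s,139.2,222.8,.06).round(3))
print('hole side',ray(q,0,0,.1) is None)
```

```text
0.085 [0.6235 0.2726 0.085 ] [0.6262 0.264  0.085 ]
0.095 [0.6215 0.2702 0.095 ] [0.6227 0.2698 0.095 ]
0.105 [0.6195 0.2679 0.105 ] [0.6191 0.2756 0.105 ]
block [[0.652, 0.295, 0.05], [0.644, 0.23, 0.05], [0.586, 0.239, 0.05], [0.598, 0.299, 0.05]]
big [0.596 0.188 0.1  ] small [0.552 0.304 0.06 ]
hole side False
```

Request:
step_arm:
  increments: "0.5 -1 0 0 0 0;0.5 -1 0 0 0 0;0.5 -1 0 0 0 0.1;0.5 -1 0 0 0 0.1;0.5 -1 0 0 0 0.1;0.5 -1 0 0 0 0.1;0.5 -1 0 0 0 0.1;0.5 -1 0 0 0 0.1;0.5 -1 0 0 0 0.1;0.5 -1 0 0 0 0.1"
  jaw: 0.4
  force: 20

```text
clock: 1.3
ee_pos: [0.3904, 0.315, 0.2314]
tool_rot: [0.574, 3.089, 0.0]
ft_force: [0.4, -0.3, 0.2]
finger_gap: 0.0511
finger_force: 0.0
```

Request:
step_arm:
  increments: "0.5 -1 0 0 0 0.1;0.5 -1 0 0 0 0.1;0.6 -1 0 0 0 0.1;0.6 -1 0 0 0 0.1;0.6 -1 0 0 0 0.1;0.6 -1 0 0 0 0;0.6 -1 0 0 0 0;0.6 -1 0 0 0 0;0.6 -1 0 0 0 0;0.6 -1 0 0 0 0"

```text
clock: 2.3
ee_pos: [0.5355, 0.065, 0.2314]
tool_rot: [0.507, 3.1, 0.0]
ft_force: [0.9, 0.2, 0.2]
finger_gap: 0.0513
finger_force: 0.0
```

Request:
step_arm:
  increments: "0.5 -1 0 0 0 0;0.5 -1 0 0 0 0;0.5 -1 0 0 0 0;0.5 -1 0 0 0 0;0.53 -0.71 0 0 0 0;0 0 -1 0 0 0;0 0 -1 0 0 0;0 0 -1 0 0 0;0 0 -1 0 0 0;0 0 -1 0 0 0"

```text
clock: 3.3
ee_pos: [0.5982, -0.0516, 0.1054]
tool_rot: [0.507, 3.1, 0.0]
ft_force: [0.1, -0.6, 0.2]
finger_gap: 0.0512
finger_force: 0.0
```

Request:
step_arm:
  increments: "0 0 -0.1 0 0 0;0 0 0 0 0 0;0 0 0 0 0 0;0 0 0 0 0 0;0 0 0 0 0 0;0 0 0 0 0 0;0 0 0 0 0 0;0 0 0 0 0 0;0 0 0 0 0 0;0 0 0 0 0 0"
  jaw: 1

```text
clock: 4.3
ee_pos: [0.5978, -0.0515, 0.1038]
tool_rot: [-0.507, -3.099, -0.0]
ft_force: [-4.1, 1.8, -5.7]
finger_gap: 0.0244
finger_force: 21.6
```

```bash
cat >> h.py <<'E'
def arc(p,c,d,n,R=None):
    v=np.array(p[:2])-c; r_=np.hypot(*v); a=np.arctan2(v[1],v[0])
    rr=np.linspace(r_,R or r_,n+1)
    P=np.array([[c[0]+rr[i]*np.cos(a+d*i),c[1]+rr[i]*np.sin(a+d*i)] for i in range(n+1)])
    return (np.diff(P,axis=0)/.025).round(3)
E
python3 - <<'E'
from h import *
for x in arc([.5978,-.0515],np.array([.523,-.027]),.075,20,.0795): print(*x)
E
```

```text
0.067 0.227
0.049 0.231
0.032 0.234
0.014 0.236
-0.003 0.237
-0.021 0.236
-0.039 0.234
-0.056 0.23
-0.073 0.225
-0.09 0.219
-0.106 0.212
-0.122 0.204
-0.137 0.194
-0.151 0.183
-0.165 0.172
-0.177 0.159
-0.189 0.145
-0.199 0.131
-0.208 0.116
-0.217 0.1
```

Request:
step_arm:
  increments: "0.07 0.23 0 0 0 0.86;0.05 0.23 0 0 0 0.86;0.03 0.23 0 0 0 0.86;0.01 0.24 0 0 0 0.86;0 0.24 0 0 0 0.86;-0.02 0.24 0 0 0 0.86;-0.04 0.23 0 0 0 0.86;-0.06 0.23 0 0 0 0.86;-0.07 0.23 0 0 0 0.86;-0.09 0.22 0 0 0 0.86"

```text
clock: 5.3
ee_pos: [0.5944, 0.0039, 0.1036]
tool_rot: [0.665, -3.068, 0.004]
ft_force: [-6.1, -6.3, -5.0]
finger_gap: 0.0241
finger_force: 21.7
```

Request:
step_arm:
  increments: "-0.11 0.21 0 0 0 0.86;-0.12 0.2 0 0 0 0.86;-0.14 0.19 0 0 0 0.86;-0.15 0.18 0 0 0 0.86;-0.16 0.17 0 0 0 0.86;-0.18 0.16 0 0 0 0.86;-0.19 0.15 0 0 0 0.86;-0.2 0.13 0 0 0 0.86;-0.21 0.12 0 0 0 0.86;-0.22 0.1 0 0 0 0.86"

```text
clock: 6.3
ee_pos: [0.5539, 0.043, 0.1038]
tool_rot: [1.742, -2.613, 0.005]
ft_force: [-0.8, -9.9, -8.7]
finger_gap: 0.0243
finger_force: 21.5
```

Run:
```python
from h import *
s=snap('top','t2.png'); q=snap('side','s2.png')
a=cv2.resize(s['image'][160:290,225:420],(400,267),interpolation=cv2.INTER_CUBIC);b=cv2.resize(q['image'][90:260,220:370],(400,453),interpolation=cv2.INTER_CUBIC)
o=np.zeros((453,800,3),np.uint8);o[:267,:400]=a;o[:,400:]=b
cv2.imwrite('pics/w2.png',o[:,:,::-1])
```

```text
(no output)
```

View pics/w2.png

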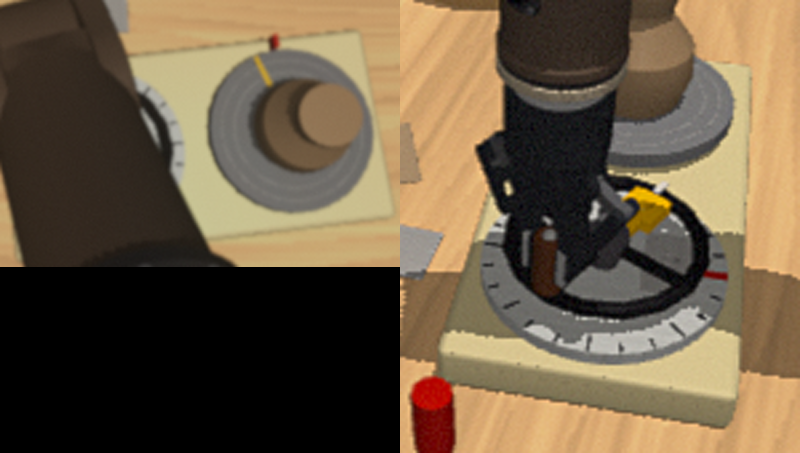

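The turntable line, at (262,70) in the left crop, is now about 0.25 rad anticlockwise past the post at (274,42). I'll come back clockwise to short of the hole.

Run:
```python
from h import *
P=np.array([[.5978,-.0515],[.5944,.0039],[.5539,.043]])
A=np.c_[2*P,np.ones(3)]; c=np.linalg.solve(A,(P**2).sum(1)); print(c[:2],np.sqrt(c[2]+c[0]**2+c[1]**2))
for x in arc([.5539,.043],np.array([.523,-.028]),-.074,10): print(*x)
print({k:np.round(v,4).tolist() for k,v in r.sense().items() if k in('ft_force','ee_pos','moment')})
s=dict(np.load('cal_side.npz')); print('platehole side',ray(s,315.6,179.2,.07))
```

```text
[ 0.52427785 -0.02820786] 0.07712347911661295
0.207 -0.099
0.199 -0.114
0.19 -0.129
0.18 -0.142
0.169 -0.155
0.157 -0.167
0.144 -0.178
0.13 -0.188
0.116 -0.198
0.101 -0.206
{'ee_pos': [0.5529, 0.0434, 0.1037], 'ft_force': [-3.462, -7.6207, -6.9263], 'moment': [-1.5064, 0.6673, 0.0357]}
platehole side [ 0.48587623 -0.05879544  0.07      ]
```

Request:
step_arm:
  increments: "0.21 -0.1 0 0 0 -0.85;0.2 -0.11 0 0 0 -0.85;0.19 -0.13 0 0 0 -0.85;0.18 -0.14 0 0 0 -0.85;0.17 -0.16 0 0 0 -0.85;0.16 -0.17 0 0 0 -0.85;0.14 -0.18 0 0 0 -0.85;0.13 -0.19 0 0 0 -0.85;0.12 -0.2 0 0 0 -0.85;0.1 -0.21 0 0 0 -0.85"

```text
clock: 7.4
ee_pos: [0.5929, 0.0065, 0.1038]
tool_rot: [0.672, -3.068, -0.0]
ft_force: [-5.7, 0.5, -5.9]
finger_gap: 0.0243
finger_force: 21.8
```

Request:
step_arm:
  increments: "0 0 0 0 0 0;0 0 0 0 0 0;0 0 0 0 0 0;0 0 0 0 0 0;0 0 0.2 0 0 0;0 0 0.5 0 0 0;0 0 1 0 0 0;0 0 1 0 0 0;0 0 1 0 0 0;0 0 1 0 0 0"
  jaw: 0.4

```text
clock: 8.4
ee_pos: [0.5934, 0.0068, 0.2236]
tool_rot: [-0.678, 3.066, -0.0]
ft_force: [-0.3, 0.3, -0.2]
finger_gap: 0.051
finger_force: 0.0
```

Request:
step_arm:
  increments: "0.1 1 0 0 0 0;0.1 1 0 0 0 0;0.1 1 0 0 0 0;0.1 1 0 0 0 0;0.1 1 0 0 0 0;0.1 1 0 0 0 0;0.1 1 0 0 0 0;0.1 1 0 0 0 0;0.1 1 0 0 0 0;0.15 1 0 0 0 0"

```text
clock: 9.4
ee_pos: [0.6196, 0.2579, 0.2227]
tool_rot: [-0.678, 3.067, 0.0]
ft_force: [0.6, -0.3, 0.3]
finger_gap: 0.0513
finger_force: 0.0
```

Request:
step_arm:
  increments: "0.1 0.53 0 0 0 0;0 0 -1 0 0 0;0 0 -1 0 0 0;0 0 -1 0 0 0;0 0 -1 0 0 0;0 0 -1 0 0 0;0 0 -1 0 0 0;0 0 -0.5 0 0 0;0 0 0 0 0 0;0 0 0 0 0 0"

```text
clock: 10.4
ee_pos: [0.6227, 0.2701, 0.0599]
tool_rot: [-0.677, 3.067, 0.0]
ft_force: [0.9, 0.4, 0.9]
finger_gap: 0.0513
finger_force: 0.0
```

Run:
```python
from h import *
s=snap('top','t3.png'); q=snap('side','s3.png')
c=[cv2.resize(ortho(im,z,.425,.625,-.128,.072,.0005),(400,400)) for im,z in((s,.085),(q,.085))]
p=cv2.resize(q['image'][200:320,140:300],(266,200))
o=np.zeros((600,800,3),np.uint8);o[:400]=np.hstack(c);o[400:,:266]=p
cv2.imwrite('pics/w3.png',o[:,:,::-1]); print(r.sense()['ee_pos'])
```

```text
[0.62302177 0.27042049 0.06051871]
```

View pics/w3.png

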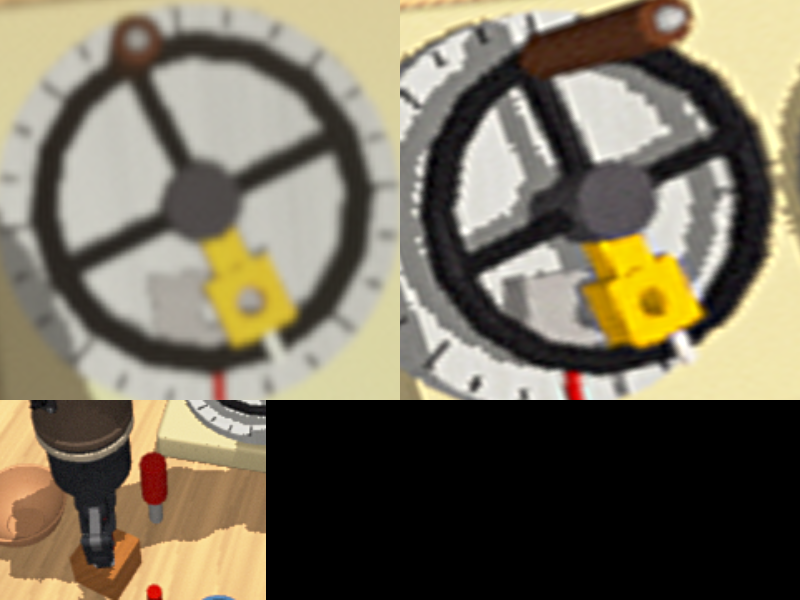

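In the left view the lug hole is at (252,299); in the right it is at (254,302) relative to that panel. That puts it near (0.475,-0.0545). The plate hole edge shows at (210,312). The gripper is around the pin head, so I'll grip and lift.

Request:
step_arm:
  increments: "0 0 0 0 0 0;0 0 0 0 0 0;0 0 0 0 0 0;0 0 0 0 0 0;0 0 0 0 0 0;0 0 0.5 0 0 0;0 0 0.8 0 0 0;0 0 1 0 0 0;0 0 1 0 0 0;0 0 1 0 0 0"
  jaw: 1
  force: 40

```text
clock: 11.5
ee_pos: [0.6219, 0.2695, 0.1679]
tool_rot: [0.677, -3.068, 0.001]
ft_force: [0.0, -0.1, -1.6]
finger_gap: 0.0209
finger_force: 39.5
```

Run:
```python
from h import *
print({k:np.round(v,4).tolist() for k,v in r.sense().items() if k in('ft_force','ee_pos','finger_gap','tool_rot')})
for f,n,z0 in(('t3.png','top',.085),('s3.png','side',.085)):
    s=dict(np.load('cal_'+n+'.npz')); s['image']=cv2.imread('pics/'+f)[:,:,::-1].copy()
    o=ortho(s,z0,.44,.51,-.09,-.02,.00025); h=cv2.cvtColor(o,cv2.COLOR_RGB2HSV)
    m=((h[:,:,0]>15)&(h[:,:,0]<35)&(h[:,:,1]>(130 if n=='top' else 150))&((h[:,:,2]>110))).astype(np.uint8)
    n_,l,st,c=cv2.connectedComponentsWithStats(1-m)
    print(n,[(round(.51-c[i][1]*.00025,4),round(-.02-c[i][0]*.00025,4),round(2*np.sqrt(st[i,4]/np.pi)*.25,1)) for i in range(n_) if 200<st[i,4]<5000])
    cn,_=cv2.findContours(m,cv2.RETR_EXTERNAL,cv2.CHAIN_APPROX_NONE); k=max(cn,key=cv2.contourArea); print(cv2.boundingRect(k))
```

```text
{'ee_pos': [0.6219, 0.2695, 0.1679], 'tool_rot': [0.6771, -3.0675, 0.0008], 'ft_force': [0.0356, -0.0989, -1.632], 'finger_gap': 0.0209}
top [(np.float64(0.4749), np.float64(-0.0528), np.float64(13.7))]
(38, 0, 191, 236)
side [(np.float64(0.4894), np.float64(-0.0224), np.float64(9.6))]
(0, 8, 241, 229)
```

Request:
step_arm:
  increments: "-0.6 -1 0 0 0 0;-0.6 -1 0 0 0 0;-0.6 -1 0 0 0 0;-0.6 -1 0 0 0 0;-0.6 -1 0 0 0 0;-0.6 -1 0 0 0 0;-0.6 -1 0 0 0 0;-0.6 -1 0 0 0 0;-0.6 -1 0 0 0 0;-0.49 -1 0 0 0 0"

```text
clock: 12.5
ee_pos: [0.4737, 0.0188, 0.167]
tool_rot: [-0.677, 3.068, -0.0]
ft_force: [0.1, -1.2, -1.8]
finger_gap: 0.0211
finger_force: 39.5
```

Request:
step_arm:
  increments: "0 -1 0 0 0 0;0 -1 0 0 0 0;0 -0.92 0 0 0 0;0 0 -0.4 0 0 0;0 0 -0.4 0 0 0;0 0 -0.2 0 0 0;0 0 0 0 0 0;0 0 0 0 0 0;0 0 0 0 0 0;0 0 0 0 0 0"

```text
clock: 13.5
ee_pos: [0.475, -0.0527, 0.1416]
tool_rot: [-0.678, 3.067, -0.0]
ft_force: [-0.6, -0.0, -1.1]
finger_gap: 0.0213
finger_force: 39.6
```

Run:
```python
from h import *
s=snap('top','t4.png'); q=snap('side','s4.png')
e=r.sense(); p=e['ee_pos']; print(np.round(p,4),np.round(e['ft_force'],1),e['tool_rot'])
for n,im in(('top',s),('side',q)):
    for z in(p[2]-.0445,p[2]-.0105): print(n,proj(im,[p[0],p[1],z]).round(1),end=' ')
    print(proj(im,[.4747,-.0535,.085]).round(1))
u,v=proj(q,[p[0],p[1],p[2]-.03]).astype(int); u2,v2=proj(s,[p[0],p[1],p[2]-.03]).astype(int); print(u,v,u2,v2)
c=[cv2.resize(im['image'][b-25:b+25,a-25:a+25],(400,400),interpolation=cv2.INTER_CUBIC) for im,a,b in((q,u,v),(s,u2,v2))]
cv2.imwrite('pics/w4.png',np.hstack(c)[:,:,::-1])
```

```text
[ 0.4749 -0.0528  0.1416] [-0.9  0.6 -1.4] [-6.77736689e-01  3.06714437e+00 -4.50796355e-05]
top [284.6 253.1] top [286.2 252.5] [284.3 253.4]
side [321.3 173. ] side [323.3 161.2] [320.8 176.8]
322 168 285 252
```

View pics/w4.png

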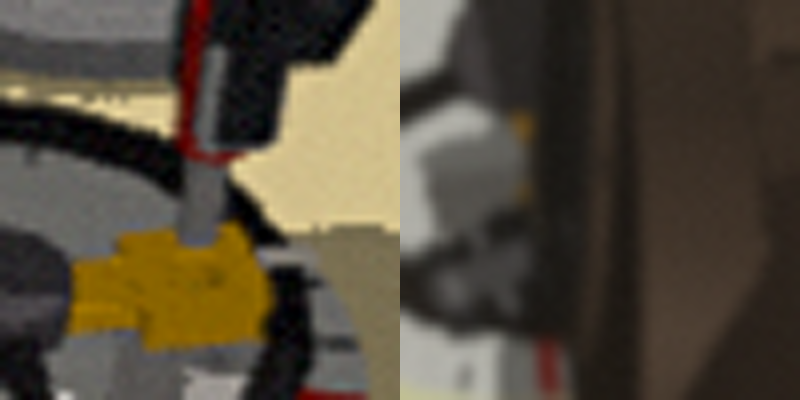

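The side crop shows the pin's foot at (202,243), right above the lug's hole at about (205,275). I'll descend by feel.

Request:
step_arm:
  increments: "0 0 -0.1 0 0 0;0 0 -0.1 0 0 0;0 0 -0.1 0 0 0;0 0 -0.1 0 0 0;0 0 -0.08 0 0 0;0 0 -0.08 0 0 0;0 0 0 0 0 0;0 0 0 0 0 0;0 0 0 0 0 0;0 0 0 0 0 0"

```text
clock: 14.6
ee_pos: [0.4747, -0.053, 0.1274]
tool_rot: [0.678, -3.068, -0.0]
ft_force: [-0.1, -0.2, -1.4]
finger_gap: 0.0211
finger_force: 39.5
```

Request:
step_arm:
  increments: "0 0 -0.04 0 0 0;0 0 -0.04 0 0 0;0 0 -0.04 0 0 0;0 0 -0.04 0 0 0;0 0 0 0 0 0;0 0 0 0 0 0;0 0 0 0 0 0;0 0 0 0 0 0;0 0 0 0 0 0;0 0 0 0 0 0"

```text
clock: 15.6
ee_pos: [0.4747, -0.053, 0.1233]
tool_rot: [0.678, -3.068, -0.0]
ft_force: [0.3, 0.0, -2.0]
finger_gap: 0.0208
finger_force: 39.5
```

Request:
step_arm:
  increments: "0 0 -0.04 0 0 0;0 0 -0.04 0 0 0;0 0 -0.04 0 0 0;0 0 -0.04 0 0 0;0 0 0 0 0 0;0 0 0 0 0 0;0 0 0 0 0 0;0 0 0 0 0 0;0 0 0 0 0 0;0 0 0 0 0 0"

```text
clock: 16.6
ee_pos: [0.4747, -0.053, 0.1193]
tool_rot: [0.677, -3.068, -0.0]
ft_force: [-0.9, -0.6, -1.5]
finger_gap: 0.0209
finger_force: 39.5
```

Request:
step_arm:
  increments: "0 0 -0.04 0 0 0;0 0 -0.04 0 0 0;0 0 -0.04 0 0 0;0 0 -0.04 0 0 0;0 0 -0.04 0 0 0;0 0 0 0 0 0;0 0 0 0 0 0;0 0 0 0 0 0;0 0 0 0 0 0;0 0 0 0 0 0"

```text
clock: 17.6
ee_pos: [0.4747, -0.0529, 0.1143]
tool_rot: [0.678, -3.068, -0.0]
ft_force: [-1.0, -1.3, -1.5]
finger_gap: 0.0214
finger_force: 39.5
```

Request:
step_arm:
  increments: "0 0 -0.04 0 0 0;0 0 -0.04 0 0 0;0 0 0 0 0 0;0 0 0 0 0 0;0 0 0 0 0 0;0 0 0 0 0 0;0 0 0 0 0 0;0 0 0 0 0 0;0 0 0 0 0 0;0 0 0 0 0 0"

```text
clock: 18.6
ee_pos: [0.4751, -0.0529, 0.1135]
tool_rot: [-0.677, 3.066, 0.0]
ft_force: [-5.5, -1.0, 16.3]
finger_gap: 0.0208
finger_force: 41.7
```

Run:
```python
from h import *
q=snap('side','s5.png')
e=r.sense(); p=e['ee_pos']; print(np.round(p,4),np.round(e['ft_force'],1))
c=cv2.resize(q['image'][130:205,285:360],(500,500),interpolation=cv2.INTER_CUBIC)
cv2.imwrite('pics/w5.png',c[:,:,::-1])
```

```text
[ 0.4751 -0.0529  0.1135] [-6.  -0.7 15.6]
```

View pics/w5.png

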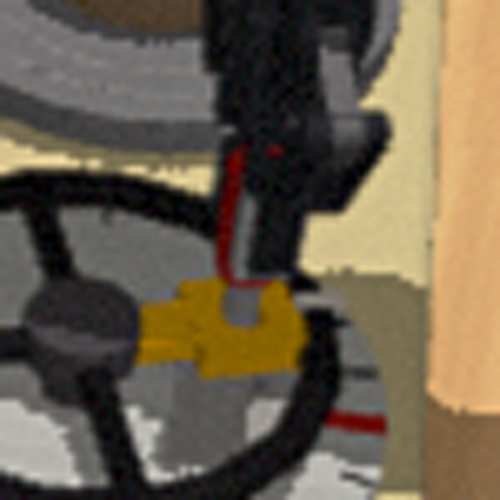

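The side crop shows the shank inside the lug's hole at (240,310). Contact came at TCP z=0.1135, which is the plate's height, so the pin stands in the wheel's hole. I'll ease the load and then drag it clockwise.

Run:
```python
from h import *
v=arc([.4749,-.0529],np.array([.524,-.028]),-1/55,24,.055)
print([f"{a:.3f},{b:.3f}" for a,b in v])
```

```text
['-0.018,0.036', '-0.017,0.036', '-0.016,0.037', '-0.016,0.037', '-0.015,0.037', '-0.014,0.037', '-0.014,0.038', '-0.013,0.038', '-0.012,0.038', '-0.012,0.038', '-0.011,0.039', '-0.010,0.039', '-0.010,0.039', '-0.009,0.039', '-0.008,0.039', '-0.007,0.039', '-0.007,0.039', '-0.006,0.040', '-0.005,0.040', '-0.004,0.040', '-0.004,0.040', '-0.003,0.040', '-0.002,0.040', '-0.002,0.040']
```

Request:
step_arm:
  increments: "0 0 0.03 0 0 0;0 0 0 0 0 0;-0.018 0.036 0 0 0 -0.21;-0.018 0.036 0 0 0 -0.21;-0.017 0.037 0 0 0 -0.21;-0.016 0.037 0 0 0 -0.21;0 0 0 0 0 0;0 0 0 0 0 0;0 0 0 0 0 0;0 0 0 0 0 0"

```text
clock: 19.65
ee_pos: [0.4739, -0.051, 0.1136]
tool_rot: [-0.562, 3.089, -0.003]
ft_force: [-1.3, -7.0, 3.9]
finger_gap: 0.0212
finger_force: 39.9
```

Request:
step_arm:
  increments: "-0.015 0.037 0 0 0 -0.21;-0.014 0.037 0 0 0 -0.21;-0.014 0.038 0 0 0 -0.21;-0.013 0.038 0 0 0 -0.21;-0.012 0.038 -0.01 0 0 -0.21;0 0 0 0 0 0;0 0 0 0 0 0;0 0 0 0 0 0;0 0 0 0 0 0;0 0 0 0 0 0"

```text
clock: 20.65
ee_pos: [0.4722, -0.0468, 0.1136]
tool_rot: [-0.42, 3.112, -0.004]
ft_force: [-3.0, -8.9, 8.1]
finger_gap: 0.0209
finger_force: 40.4
```

Request:
step_arm:
  increments: "-0.012 0.038 0 0 0 -0.21;-0.011 0.039 0 0 0 -0.21;-0.01 0.039 0 0 0 -0.21;0 0 0 0 0 0;0 0 0 0 0 0;0 0 0 0 0 0;0 0 0 0 0 0;0 0 0 0 0 0;0 0 0 0 0 0;0 0 0 0 0 0"

```text
clock: 21.65
ee_pos: [0.4713, -0.0439, 0.1136]
tool_rot: [-0.334, 3.122, -0.004]
ft_force: [-2.6, -9.1, 8.8]
finger_gap: 0.0214
finger_force: 40.2
```

Request:
step_arm:
  increments: "-0.01 0.039 0 0 0 -0.21;-0.01 0.039 0 0 0 -0.21;0 0 0 0 0 0;0 0 0 0 0 0;0 0 0 0 0 0;0 0 0 0 0 0;0 0 0 0 0 0;0 0 0 0 0 0;0 0 0 0 0 0;0 0 0 0 0 0"

```text
clock: 22.65
ee_pos: [0.4707, -0.0419, 0.1135]
tool_rot: [-0.277, 3.128, -0.003]
ft_force: [-3.6, -7.5, 9.2]
finger_gap: 0.021
finger_force: 40.2
```

Request:
step_arm:
  increments: "-0.005 0.02 0 0 0 -0.1;-0.004 0.02 0 0 0 -0.1;-0.004 0.02 0 0 0 -0.1;-0.004 0.02 0 0 0 -0.1;0 0 0 0 0 0;0 0 0 0 0 0;0 0 0 0 0 0;0 0 0 0 0 0;0 0 0 0 0 0;0 0 0 0 0 0"

```text
clock: 23.65
ee_pos: [0.4702, -0.0399, 0.1135]
tool_rot: [-0.222, 3.132, -0.003]
ft_force: [-2.7, -8.0, 9.3]
finger_gap: 0.0212
finger_force: 40.2
```

Request:
step_arm:
  increments: "-0.004 0.02 0 0 0 -0.1;-0.003 0.02 0 0 0 -0.1;-0.003 0.02 0 0 0 -0.1;0 0 0 0 0 0;0 0 0 0 0 0;0 0 0 0 0 0;0 0 0 0 0 0;0 0 0 0 0 0;0 0 0 0 0 0;0 0 0 0 0 0"

```text
clock: 24.65
ee_pos: [0.4698, -0.0382, 0.1134]
tool_rot: [-0.181, 3.135, -0.003]
ft_force: [-1.7, -8.1, 8.1]
finger_gap: 0.021
finger_force: 40.2
```

Request:
step_arm:
  increments: "-0.003 0.02 0 0 0 -0.1;-0.003 0.02 0 0 0 -0.1;0 0 0 0 0 0;0 0 0 0 0 0;0 0 0 0 0 0;0 0 0 0 0 0;0 0 0 0 0 0;0 0 0 0 0 0;0 0 0 0 0 0;0 0 0 0 0 0"

```text
clock: 25.65
ee_pos: [0.4692, -0.0356, 0.1128]
tool_rot: [0.156, -3.138, 0.001]
ft_force: [-1.5, -3.8, 1.5]
finger_gap: 0.0209
finger_force: 39.7
```

The pin dropped: the press force fell and z went down. I'll lower it gently.

Request:
step_arm:
  increments: "0 0 -0.02 0 0 0;0 0 -0.02 0 0 0;0 0 -0.02 0 0 0;0 0 -0.02 0 0 0;0 0 0 0 0 0;0 0 0 0 0 0;0 0 0 0 0 0;0 0 0 0 0 0;0 0 0 0 0 0;0 0 0 0 0 0"

```text
clock: 26.65
ee_pos: [0.4691, -0.0353, 0.1108]
tool_rot: [0.156, -3.137, -0.0]
ft_force: [-3.3, -4.2, 0.2]
finger_gap: 0.0207
finger_force: 39.6
```

Request:
step_arm:
  increments: "0 0 -0.03 0 0 0;0 0 -0.03 0 0 0;0 0 -0.03 0 0 0;0 0 -0.03 0 0 0;0 0 -0.03 0 0 0;0 0 -0.03 0 0 0;0 0 -0.03 0 0 0;0 0 -0.03 0 0 0;0 0 0 0 0 0;0 0 0 0 0 0"

```text
clock: 27.65
ee_pos: [0.469, -0.0352, 0.1048]
tool_rot: [0.156, -3.137, -0.0]
ft_force: [-3.0, -4.7, 0.6]
finger_gap: 0.0208
finger_force: 39.6
```

Request:
step_arm:
  increments: "0 0 -0.03 0 0 0;0 0 -0.03 0 0 0;0 0 -0.03 0 0 0;0 0 -0.03 0 0 0;0 0 -0.03 0 0 0;0 0 -0.03 0 0 0;0 0 -0.03 0 0 0;0 0 -0.03 0 0 0;0 0 0 0 0 0;0 0 0 0 0 0"

```text
clock: 28.65
ee_pos: [0.469, -0.0352, 0.0988]
tool_rot: [0.156, -3.137, -0.0]
ft_force: [-2.7, -4.0, 0.8]
finger_gap: 0.0209
finger_force: 39.6
```

Request:
step_arm:
  increments: "0 0 -0.03 0 0 0;0 0 -0.03 0 0 0;0 0 -0.03 0 0 0;0 0 -0.03 0 0 0;0 0 -0.02 0 0 0;0 0 0 0 0 0;0 0 0 0 0 0;0 0 0 0 0 0;0 0 0 0 0 0;0 0 0 0 0 0"

```text
clock: 29.65
ee_pos: [0.469, -0.0352, 0.0953]
tool_rot: [0.156, -3.137, -0.0]
ft_force: [-3.3, -5.0, 1.1]
finger_gap: 0.0211
finger_force: 39.7
```

Request:
step_arm:
  increments: "0 0 -0.02 0 0 0;0 0 -0.02 0 0 0;0 0 0 0 0 0;0 0 0 0 0 0;0 0 0 0 0 0;0 0 0 0 0 0;0 0 0 0 0 0;0 0 0 0 0 0;0 0 0 0 0 0;0 0 0 0 0 0"

```text
clock: 30.65
ee_pos: [0.469, -0.0352, 0.0945]
tool_rot: [0.156, -3.138, -0.0]
ft_force: [-3.3, -5.1, 4.8]
finger_gap: 0.0209
finger_force: 40.1
```

Home: the foot went down 19.0 mm with light contact. I'll release and rise.

Request:
step_arm:
  increments: "0 0 0 0 0 0;0 0 0 0 0 0;0 0 0 0 0 0;0 0 0 0 0 0;0 0 0 0 0 0;0 0 0.2 0 0 0;0 0 0.5 0 0 0;0 0 1 0 0 0;0 0 1 0 0 0;0 0 1 0 0 0"
  jaw: 0.4

```text
clock: 31.65
ee_pos: [0.469, -0.0353, 0.1881]
tool_rot: [0.156, -3.138, -0.0]
ft_force: [0.9, 0.3, -0.3]
finger_gap: 0.0511
finger_force: 0.0
```

Request:
step_arm:
  increments: "0 0 1 0 0 0;0 0 1 0 0 0;0 1 0 0 0 0;0 1 0 0 0 0;0 1 0 0 0 0;0 1 0 0 0 0;0 1 0 0 0 0;0 1 0 0 0 0;0 1 0 0 0 0;0 1 0 0 0 0"

```text
clock: 32.65
ee_pos: [0.469, 0.1657, 0.2372]
tool_rot: [-0.156, 3.137, 0.0]
ft_force: [0.6, 0.2, 0.0]
finger_gap: 0.0509
finger_force: 0.0
```

Request:
step_arm:
  increments: "0 1 0 0 0 0;0 1 0 0 0 0;0 1 0 0 0 0;0 1 0 0 0 0;0 0 0 0 0 0;0 0 0 0 0 0;0 0 0 0 0 0;0 0 0 0 0 0;0 0 0 0 0 0;0 0 0 0 0 0"

```text
clock: 33.65
ee_pos: [0.4693, 0.2643, 0.2369]
tool_rot: [-0.155, 3.138, 0.0]
ft_force: [0.2, -0.0, 0.4]
finger_gap: 0.0515
finger_force: 0.0
```

Run:
```python
from h import *
s=snap('top','t6.png'); q=snap('side','s6.png')
a=cv2.resize(s['image'][160:290,225:420],(400,267),interpolation=cv2.INTER_CUBIC);b=cv2.resize(q['image'][90:240,235:385],(400,400),interpolation=cv2.INTER_CUBIC)
o=np.zeros((400,800,3),np.uint8);o[:267,:400]=a;o[:,400:]=b
cv2.imwrite('pics/w6.png',o[:,:,::-1])
e=r.sense(); print(np.round(e['ee_pos'],3),np.round(e['ft_force'],1))
for h in(.13,.149): print(h,proj(q,[.469,-.0355,h]).round(1),proj(s,[.469,-.0355,h]).round(1))
```

```text
[0.469 0.264 0.237] [-0.6  0.1  0.3]
0.13 [324.5 167.1] [278.6 255.2]
0.149 [325.7 160.2] [279.4 254.9]
```

View pics/w6.png

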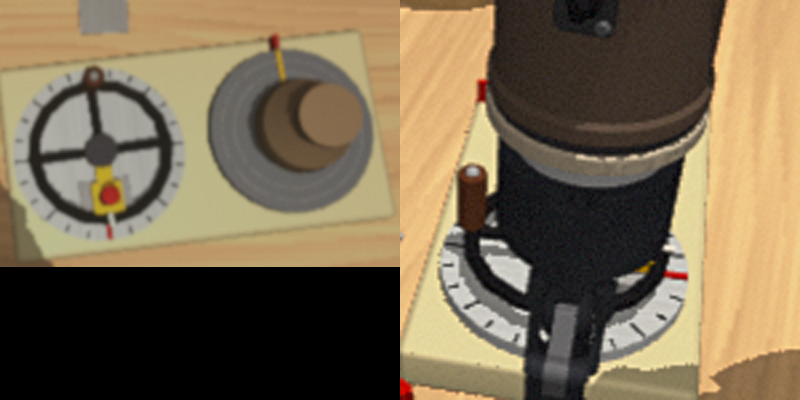

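The top view shows the pin in the lug at (109,195) by the red mark. The yellow line at (280,65) points at the red post, and the arm is clear.

```bash
python3 -c "
from bench import ticket
print(ticket.close_job())"
```

```text
the job is handed in; nothing more can be done
None
```

The job is handed in, with no verdict returned yet: I wound the turntable anticlockwise past its post and brought it back clockwise only, the pin dropped in by feel and sits fully home, and the arm is clear.

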